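Pry open the resin kit case and take off the hardener's safety cap

ROBOT

A 6-joint arm with a two-finger parallel gripper is mounted at the origin on the work surface. World frame = base frame: x ahead of the robot, y to its left, z up, the work surface at z = 0. Lengths are in m, angles in rad, forces in N, time in s.
With the tool pointing down it reaches from about 0.4 to 0.825 m from the base axis. Payload 7 kg.
Tool frame: the origin (TCP) lies midway between the tips of the shut fingers; the grasp point (between the pads) lies arm.hold_point_z behind it (arm.hold_point_z is the distance from the TCP to the grasp point, in m); z points along the fingers, y is the line along which they close (so a half turn about z gives the same grasp; the last joint's range is limited). The gripper opens to 88 mm and grips with 3 to 60 N. Pads are 19 mm wide; open, the fingers measure 130 mm over their backs; the gripper's body (78 mm by 193 mm) begins 47 mm behind the grasp point.
Start: joints at [-0.869, 0.359, 0.012, 0, -1.224, -0.288], TCP at [0.271, -0.618, 0.227] pointing down, gripper open.
Joint ranges: [-3.07, 3.07], [-1.43, 2.12], [-1.02, 1.25], [-3.03, 1.67], [-3.05, -0], [-3.03, 3.03]. Speed limits (rad/s): [2.39, 2.39, 3.01, 3.14, 3.14, 3.14].

INTERFACE

Orientations are given as [roll, pitch, yaw] about the fixed x, y, z axes, in that order (R = Rz(yaw) Ry(pitch) Rx(roll)).
In Python, from station import arm gives the robot as it stands.
- The arm moves only by the shell command python3 -m crank 'ROWS' [OPENING] [FORCE]. ROWS is JSON, a list that holds one entry, the list of rows, each a list of 4 numbers: the shift along the tool's x, y, z in units of 25 mm (1.0 is 25 mm), then the turn about the tool's z in units of 5 degrees (1.0 is 5 degrees). A call has 1 to 12 rows; each row is the pose to reach, as a shift and turn from the pose commanded when the call began, along the tool's axes at that moment; what a row does not reach only later rows make up. A row lasts 1/8 s, in which the tool goes at most 62.5 mm and 10.7 degrees, less where a joint would pass 70% of its speed; a pose out of reach is approached as far as the arm can. A call with a gripper value outside its range is refused whole. OPENING is the closure, from 0 (fully open) to 1 (shut), set as the call begins (- or left out, the last holds). The fingers move at their own pace and stop on an object; FORCE is the grip in N (left out, the last holds). Time passes only in rows, so rows that repeat a pose let the fingers close. It gives the time, the measured TCP pose, the force, the opening and the grip force at its end, in the units of the state.
- arm.get_state(): the state, without advancing time (a new reading comes with each control period).
- arm.grab_frame(name): name is "scene" or "top" or "wrist"; returns (picture, depth): 400x640x3 uint8, red, green, blue; 400x640 float32, m along the optical axis (not along the pixel's ray), 0 where there is no reading.
- arm.get_calibration(name): a dict with "mtx" (3x3 intrinsics, pixels), "R" (3x3) and "t" (3): a world point X has camera coordinates R X + t; the wrist camera has in their place "mount" (4x4, takes a point from camera to tool coordinates, whose origin is the TCP and whose axes are the flange's). Camera axes: x right, y down, z forward; pixel columns grow to the right and rows downward; lengths in m; the calibration is good to about 2 mm. A picture is of the moment at which its call begins: read the wrist's pose just before it. get_calibration takes no time and is no camera call.
- arm.job_done(): hands the job in; it is judged then, once.
Trained networks look in the newest picture that a camera, given by its name, has taken for a name from the list of things; names that differ only in an ending like _2 or _b are one class to them, and where a whole thing is asked for, a point or a joint stands for the part that bears it (a point fixed in the world has none). Each returns a list of dicts, best first, with "score" (0 to 1); they miss things now and then, are a little off and sometimes report something else, mostly with a low value. They report only what shows in the picture. A call takes as long as a camera call.
- arm.recognise(thing, camera): "extent" ([left, top, width, height] in pixels, round what is visible of it).
- arm.trace(thing, camera): "mask" (400x640 bool, what is visible of it) and "extent" ([left, top, width, height] in pixels, round what is visible of it).
The state is a dict: "t": time; "q": joint angles; "qd": joint speeds; "joint_efforts": joint torques, N m; "eef_pos": TCP position; "ee_rot": TCP orientation; "force": force on the tool from outside, world axes, zero at the start; "moment": the same for the moment, N m; "width": finger opening in m; "gripper_force": force on a finger pad.
Only numpy, scipy, OpenCV 4.12 (cv2) and the standard library are available. Lean on these libraries where they do the work, as an engineer would, in place of code of your own. Each camera call takes 0.05 s, during which the arm holds its last target. There are 200 camera calls.

TASK

Lever up the lid of the plywood kit case with the blade of the putty knife, swing it back past upright so that it stays open, and lay the knife down on the bench again. Then press down the push-and-turn safety cap of the hardener bottle (the square bottle with the wide ribbed cap, in the case), twist it counter-clockwise while pressed until it is free, and lift it straight off. Finish still holding the cap upright over the bottle's mouth, at least 6 cm above where it sat, with the hardener standing in its pocket and the resin bottle and everything else on the bench left undisturbed.

Things in the scene. Friction and masses are not known exactly. Their poses are not given: they have to be found in the camera images.
- case: Plywood kit case, fixed, outside 170 mm deep (its x) by 300 mm wide (its y) by 145 mm high, walls 9 mm, floor 10 mm. Origin: centre of its underside; z up. Its front wall, with the pry notch, faces its -x (roughly to the robot's right); the lid is hinged along the +x rim.
- insert (a point): Point midway between the two bottle pockets, on top of the case's wooden insert (60 mm above the bench), axes as the case's. The square pockets (66.5 mm) are centred 55 mm to either side along y: one holds the hardener bottle, the other the resin bottle, either way round. Above the insert the space round the bottles' caps is free.
- lid (a joint): Hinge of the case's flat plywood lid (170 x 300 x 9 mm, 0.3 kg, no handle, flush with the case all round except over the notch, where its front edge is cut back 5 mm). Radians: 0 shut, 1.57 upright, 1.95 fully back at its stop. Let go, it falls shut below about 1.2, stays put from there to 1.8, and falls back above.
- hinge (a point): Middle of the lid's hinge line, on the case's +x rim at the level of the lid's underside, 145.5 mm above the bench and 170 mm behind the front; the line runs along the case's y. Its axes turn with the lid.
- notch (a point): Centre of the pry notch on the outer face of the front wall: 64 mm wide, 9 mm high, cut through the 9 mm wall at its top edge, so that the lid's underside is its roof. 140.5 mm above the bench, axes as the case's. A blade pushed in level along the case's +x comes under the lid; the space 40 mm behind the notch is free.
- knife: Putty knife lying flat on the bench, blade along its +x, about 0.11 kg. Wooden handle 115 mm long (x -75 to +40 mm), 24 mm wide (y), 18 mm thick; stiff steel blade 85 mm long (x +40 to +125 mm), 36 mm wide, 2.5 mm thick, level at 9 mm above the underside. Origin: on the underside of the handle, under the place to grip it; z up.
- knife_tip (a point): Middle of the blade's end, 125 mm ahead of the knife's origin along its x and 9 mm above its underside.
- hardener: Hardener bottle, white plastic, loose in its pocket, 0.27 to 0.6 kg: square body 64 x 64 mm, 80 mm high, shoulder up to 88 mm, neck 33 mm across up to 114 mm. Origin: centre of its underside (10 mm above the bench when it stands in the case); z up along the neck's axis.
- cap: Push-and-turn safety cap on the hardener bottle: black plastic, round, ribbed, 48 mm across, 30 mm high, 35 g. Origin: centre of its lower rim, 96 mm above the bottle's underside when closed; z up, x in line with the bottle's x when closed. Its closed top is 9 mm below the case's rim.
- cap_top (a point): Centre of the cap's top, 30 mm above its origin. A spring holds the cap up: 5 N start it down, 9 N press it the 2.5 mm that free its lugs, at most 5 mm (13 N). Kept down, it turns counter-clockwise seen from above; it lifts straight off from 0.8 rad to the hard stop at 1.35 rad, best at 1.05. The bottle may turn 0.05 rad along. Else it stays locked, with 0.1 rad of play.
- resin: Resin bottle, standing in the other pocket of the case, white plastic, round body 63 mm across, small smooth black screw cap 32 mm across, 122 mm high in all. Origin: centre of its underside. To be left alone.
- cup: Paper mixing cup, 72 mm across, 85 mm high, origin at its base. Bystander.
- tape: Roll of masking tape lying flat, 100 mm across, 25 mm high. Bystander.
- sander: Cork sanding block 115 x 65 x 32 mm. Bystander.
- plane: Small hand plane, 160 mm long, about 60 mm high. Bystander.
- veneer: Wooden ply strip 190 x 75 x 9 mm lying flat. Bystander.
- pencil: Flat carpenter's pencil 160 x 12 x 7 mm. Bystander.
- glue: White glue bottle with a pointed nozzle, 60 mm across, 175 mm high. Bystander.

How it is judged:
By the outcome, as a careful person would: the job done as asked, in the order asked, and still so for the second after the job is handed in, while the arm keeps its last pose, push and grip.
It also fails if it takes over 64 s, if anything falls off the work surface, if the arm or the gripper's body presses on something with over 40 N, if the wrist force passes 120 N, or if a joint passes its speed limit or range.

## Working session

There is one attempt and no reset: what is moved stays moved. The work goes in short steps, Python scripts to look and compute and a shell command to move; the robot and the scene stay as the last step left them, time stands still between calls to the robot, and variables do not carry over. Pictures are saved under pics/ and viewed, at most 10 in all, crops included, and the job is handed in when it is done.

```bash
mkdir -p pics; ls
python3 - <<'E'
from station import arm
import cv2,numpy as np
s=arm.get_state();print({k:np.round(v,3).tolist() for k,v in s.items()},arm.hold_point_z)
ims=[]
for c in("scene","top"):
    p,d=arm.grab_frame(c);np.save(f'pics/{c}_d.npy',d);ims.append(p)
    for n in("case","knife","cup","glue","lid"):
        print(c,n,[(np.round(r['extent']).tolist(),round(r['score'],2)) for r in arm.recognise(n,c)[:2]])
    k=arm.get_calibration(c);print(k)
print(arm.get_calibration("wrist"))
cv2.imwrite('pics/a.png',cv2.resize(np.vstack(ims),(480,600))[:,:,::-1])
cv2.imwrite('pics/top.png',ims[1][:,:,::-1])
E
```

```text
pics
{'t': 0.0, 'q': [-0.869, 0.359, 0.011, -0.0, -1.224, -0.288], 'qd': [-0.0, 0.002, -0.001, -0.001, 0.0, 0.0], 'joint_efforts': [0.002, -58.271, 29.305, 6.997, 0.007, -0.0], 'eef_pos': [0.271, -0.618, 0.226], 'ee_rot': [3.14, -0.0, -2.728], 'force': [-0.378, 0.253, 0.552], 'moment': [-0.019, -0.045, -0.014], 'gripper_force': 0.0, 'width': 0.088} 0.0188
scene case [([292.0, 169.0, 110.0, 115.0], 0.84), ([256.0, 194.0, 21.0, 32.0], 0.56)]
scene knife [([282.0, 142.0, 36.0, 41.0], 0.59)]
scene cup [([256.0, 193.0, 21.0, 33.0], 0.84)]
scene glue [([264.0, 241.0, 24.0, 33.0], 0.77)]
scene lid [([290.0, 170.0, 112.0, 96.0], 0.98)]
{'mtx': array([[408.72463745,   0.        , 316.88526355],
       [  0.        , 408.72463745, 200.19613407],
       [  0.        ,   0.        ,   1.        ]]), 'R': array([[-0.8073592 ,  0.58993746, -0.01203824],
       [ 0.51612207,  0.6961569 , -0.49898254],
       [-0.28598799, -0.40907134, -0.86652842]]), 't': array([ 0.49458382, -0.22760891,  1.52157784])}
top case [([230.0, 139.0, 81.0, 132.0], 0.66)]
top knife [([357.0, 216.0, 68.0, 15.0], 0.77)]
top
[... 278 characters left out ...]
0207479, -0.99997751, -0.00637736],
       [-0.99188099,  0.00286881, -0.1271372 ],
       [ 0.12715264,  0.0060618 , -0.99186464]]), 't': array([-0.0446581 ,  0.57122055,  1.11786969])}
{'mtx': array([[307.73762418,   0.        , 324.16596488],
       [  0.        , 307.73762418, 200.93151165],
       [  0.        ,   0.        ,   1.        ]]), 'mount': array([[-1.05616862e-03, -9.67781631e-01, -2.51788798e-01,
         6.70597844e-02],
       [ 9.99999305e-01, -1.15426494e-03,  2.41903215e-04,
         2.50844541e-04],
       [-5.24740471e-04, -2.51788368e-01,  9.67782177e-01,
        -1.58709450e-01],
       [ 0.00000000e+00,  0.00000000e+00,  0.00000000e+00,
         1.00000000e+00]])}
```

View pics/top.png

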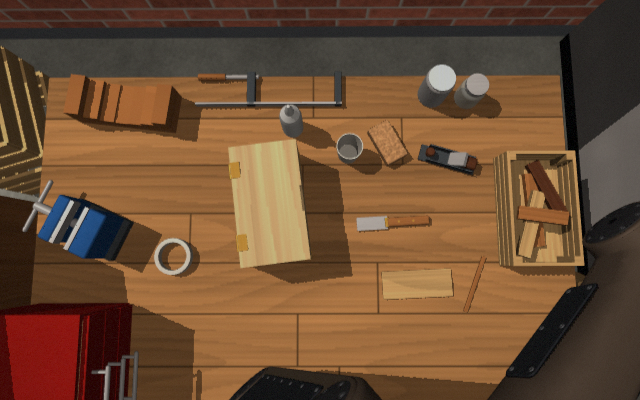

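```bash
cat > h.py <<'E'
from station import arm
import cv2,numpy as np
from scipy.spatial.transform import Rotation as Ro
def cam(c):
    k=arm.get_calibration(c);K=k['mtx']
    if c=='wrist':
        s=arm.get_state();R=Ro.from_euler('xyz',s['ee_rot']).as_matrix()
        M=k['mount'];Rw=R@M[:3,:3];tw=R@M[:3,3]+s['eef_pos']
        return K,Rw,tw
    return K,k['R'].T,-k['R'].T@k['t']
def cloud(c,f=None):
    """world xyz for every pixel (NaN where no depth)"""
    K,R,t=cam(c);p,d=arm.grab_frame(c)
    v,u=np.mgrid[:400,:640]
    P=np.stack([(u-K[0,2])/K[0,0]*d,(v-K[1,2])/K[1,1]*d,d],-1)@R.T+t
    P[d==0]=np.nan
    if f: cv2.imwrite(f,p[:,:,::-1])
    return p,P
def mask(n,c):
    r=arm.trace(n,c)
    return (r[0]['mask'],r[0]['score']) if r else (None,0)
def rect(P2):
    (c,s,a)=cv2.minAreaRect((P2*1000).astype(np.float32));return np.round(c,1),np.round(s,1),round(a,2)
def toTool(dxyz,dyaw=0):
    "world shift -> crank units"
    s=arm.get_state();R=Ro.from_euler('xyz',s['ee_rot']).as_matrix()
    return np.round(R.T@np.array(dxyz)/.025,2),round(-np.degrees(dyaw)/5,2)
E
python3 - <<'E'
from h import *
p,P=cloud('top')
for n in('knife','case','lid','cup','glue','tape','sander','plane','veneer','pencil'):
    m,s=mask(n,'top')
    if m is None: print(n,None);continue
    Q=P[m];Q=Q[~np.isnan(Q[:,0])]
    z=np.percentile(Q[:,2],[5,50,95]).round(3)
    print(n,round(s,2),len(Q),z,rect(Q[:,:2]))
# lid top by height
b=(P[...,2]>.145)&(P[...,2]<.165)
n,l,st,ce=cv2.connectedComponentsWithStats(b.astype(np.uint8))
i=1+st[1:,4].argmax();Q=P[l==i];print('lid',len(Q),np.median(Q[:,2]),rect(Q[:,:2]),st[i])
E
```

```text
knife 0.83 789 [0.005 0.013 0.02 ] (array([ 519.3, -251.1]), array([ 37.1, 203.5]), 3.02)
case 0.92 8455 [0.151 0.154 0.158] (array([554.2,  93.8]), array([302.2, 201.1]), 7.28)
lid 0.75 8492 [0.151 0.154 0.158] (array([576.8,  99.1]), array([350.7, 205.6]), 7.13)
cup 0.63 596 [0.002 0.034 0.085] (array([ 714.1, -126.5]), array([66.9, 69.6]), 88.17)
glue 0.78 609 [0.018 0.116 0.162] (array([788.1,  29.6]), array([52.9, 55.2]), 51.59)
tape 0.66 651 [0.001 0.024 0.028] (array([425.2, 354.4]), array([100.3,  99. ]), 66.08)
sander 0.69 984 [0.019 0.032 0.035] (array([ 740.8, -235.2]), array([114.5,  64.6]), 28.96)
plane 0.97 1023 [0.005 0.027 0.05 ] (array([ 696.4, -404.8]), array([155.9,  47.5]), 72.73)
veneer 0.68 1907 [0.005 0.009 0.012] (array([ 350. , -311.1]), array([ 75.1, 189.9]), 2.68)
pencil 0.82 298 [0.    0.006 0.009] (array([ 350.4, -469.7]), array([ 16.6, 160.9]), 68.55)
lid 8412 0.15444117800894208 (array([556.7,  81.4]), array([300.4, 175.4]), 7.17) [ 228  139   83  129 8412]
```

Run:
```python
from h import *
print(toTool([.5206-.271,-.2761+.618,.13-.2265],np.radians(69.3)))
```

```text
(array([-14.64,   8.51,   3.86]), np.float64(-13.86))
```

```bash
python3 -m crank '[[[-14.6,8.5,3.9,-13.9],[-14.6,8.5,3.9,-13.9],[-14.6,8.5,3.9,-13.9],[-14.6,8.5,3.9,-13.9],[-14.6,8.5,3.9,-13.9],[-14.6,8.5,3.9,-13.9],[-14.6,8.5,3.9,-13.9],[-14.6,8.5,3.9,-13.9],[-14.6,8.5,3.9,-13.9],[-14.6,8.5,3.9,-13.9],[-14.6,8.5,3.9,-13.9]]]' 0.35 60
python3 - <<'E'
from h import *
s=arm.get_state();print(s['eef_pos'],s['ee_rot'],s['q'])
p,P=cloud('wrist','pics/w1.png')
m,sc=mask('knife','wrist')
if m is not None:
    Q=P[m];Q=Q[~np.isnan(Q[:,0])];print(sc,len(Q),np.percentile(Q[:,2],[5,50,95]),rect(Q[:,:2]))
E
```

```text
t: 2.52
eef_pos: [0.5196, -0.2777, 0.1294]
ee_rot: [-3.141, -0.0, -1.517]
force: [-0.7, -0.3, 0.2]
width: 0.057
gripper_force: 0.0
[ 0.51961057 -0.27771312  0.12940834] [-3.14113144e+00 -1.73729419e-04 -1.51662033e+00] [-1.59201793e-01  2.99223870e-01 -3.12491506e-01  8.81267575e-05
 -9.58593409e-01  2.13327201e-01]
0.67 4765 [0.01014796 0.01772006 0.01943959] (array([ 520.6, -253.6]), array([ 37.8, 190.3]), 3.9)
```

View pics/w1.png

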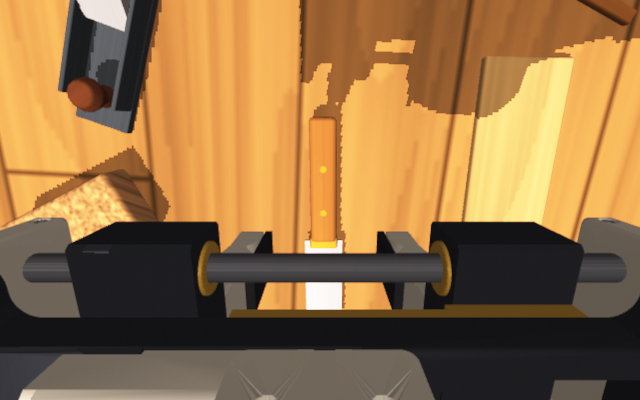

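```bash
python3 -m crank '[[[-0.1,-0.06,2.5,0],[-0.1,-0.06,4,0],[-0.1,-0.06,4.6,0],[-0.1,-0.06,5.05,0],[-0.1,-0.06,5.05,0]]]' && python3 -m crank '[[[0,0,0,0],[0,0,0,0],[0,0,0,0],[0,0,0,0],[0,0,0,0],[0,0,0,0]]]' 1 60
python3 - <<'E'
from h import *
p,P=cloud('top')
b=(P[...,2]>.147)&(P[...,2]<.162)&(P[...,1]>-.06)&(P[...,1]<.25)&(P[...,0]<.73)&(P[...,0]>.38)
n,l,st,ce=cv2.connectedComponentsWithStats(b.astype(np.uint8))
i=1+st[1:,4].argmax();Q=P[l==i][:,:2]
a=np.radians(97.17);ex=np.array([np.cos(a),np.sin(a)]);ey=np.array([-ex[1],ex[0]])
o=np.array([.5567,.0814]);u=(Q-o)@ex;v=(Q-o)@ey
for lo in np.arange(-.14,.14,.028):
    k=(v>lo)&(v<lo+.028);print(round(lo+.014,3),np.percentile(u[k],[1,99]).round(4),u[k].min().round(4))
print(v.min(),v.max(),np.percentile(v,[.5,99.5]))
E
```

```text
t: 3.25
eef_pos: [0.5218, -0.2743, 0.0031]
ee_rot: [-3.141, -0.0, -1.515]
force: [0.1, -0.7, 0.9]
width: 0.0566
gripper_force: 0.0
t: 4.0
eef_pos: [0.5216, -0.2741, 0.0032]
ee_rot: [-3.141, -0.0, -1.515]
force: [-0.8, 0.6, 5.4]
width: 0.023
gripper_force: 60.0
-0.126 [-0.0857  0.0806] -0.0876
-0.098 [-0.0864  0.0845] -0.0876
-0.07 [-0.0859  0.0821] -0.0877
-0.042 [-0.0856  0.0809] -0.0876
-0.014 [-0.0799  0.0808] -0.0821
0.014 [-0.0768  0.0806] -0.0788
0.042 [-0.0784  0.0805] -0.0822
0.07 [-0.0703  0.0827] -0.0745
0.098 [-0.0601  0.0847] -0.0636
0.126 [-0.0494  0.081 ] -0.0528
-0.15012368880392526 0.1502397376551505 [-0.1481166   0.14840798]
```

```bash
python3 -m crank '[[[0,0,-1,0],[0,0,-3,0],[0,0,-5.26,0],[-2,-1.5,-5.26,-0.8],[-3.65,-2.92,-5.26,-0.8],[-3.65,-2.92,-5.26,-0.8],[-3.65,-2.92,-5.26,-0.8],[-3.65,-2.92,-5.26,-0.8]]]'
python3 - <<'E'
from h import *
p,P=cloud('top','pics/t2.png')
s=arm.get_state();print(s['eef_pos'],s['ee_rot'])
a=s['ee_rot'][2]+np.pi;ex=np.array([np.cos(a),np.sin(a)]);ey=np.array([-ex[1],ex[0]])
D=P[...,:2]-s['eef_pos'][:2];u=D@ex;v=D@ey
k=(P[...,2]>.1)&(P[...,2]<.165)&(abs(v)<.03)&(u>.04)&(u<.135)
for c in np.arange(.04,.135,.012):
    q=k&(u>=c)&(u<c+.012)
    if q.sum()>3: print(round(c+.006,3),q.sum(),np.median(P[...,2][q]).round(4),v[q].min().round(3),v[q].max().round(3))
print(np.percentile(u[k],[50,98,100]))
p=cv2.imread('pics/t2.png');cv2.imwrite('pics/t2c.png',cv2.resize(p[120:280,220:440],None,fx=3,fy=3))
E
```

```text
t: 5.05
eef_pos: [0.5885, -0.1795, 0.1339]
ee_rot: [3.141, 0.0, -1.446]
force: [-1.1, 0.0, -0.8]
width: 0.0233
gripper_force: 60.0
[ 0.58858813 -0.17968861  0.13411414] [ 3.14104449e+00  1.04741632e-04 -1.44611606e+00]
0.046 69 0.1436 -0.016 0.018
0.058 70 0.1408 -0.017 0.019
0.07 69 0.1404 -0.017 0.019
0.082 70 0.1405 -0.017 0.019
0.094 70 0.1404 -0.017 0.019
0.106 70 0.141 -0.017 0.019
0.118 68 0.1405 -0.017 0.019
0.13 13 0.1417 -0.015 0.018
[0.08303319 0.12438469 0.1261688 ]
```

View pics/t2c.png

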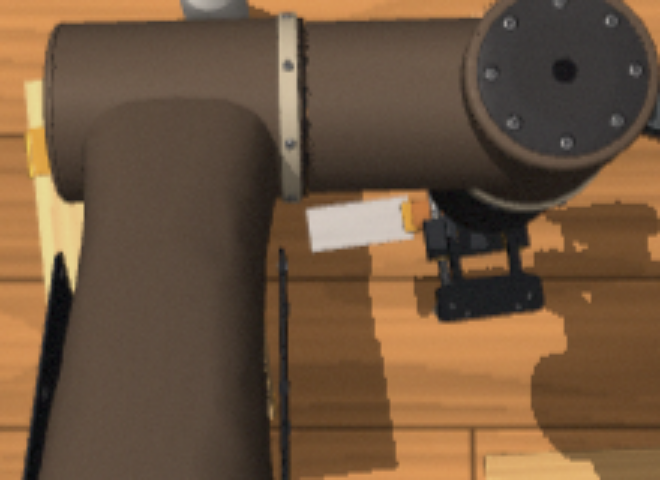

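Run:
```python
from h import *
p,P=cloud('top');p2,P2=cloud('scene','pics/s2.png')
for X,n in((P,'top'),(P2,'scene')):
    for y in np.arange(-.2,.3,.05):
        r=[]
        for x in np.arange(.3,.75,.05):
            k=(X[...,0]>=x)&(X[...,0]<x+.05)&(X[...,1]>=y)&(X[...,1]<y+.05)&(X[...,2]>.2)
            r.append('%.2f-%.2f'%(X[...,2][k].min(),X[...,2][k].max()) if k.sum()>5 else '   -   ')
        print(n,round(y,2),' '.join(r))
cv2.imwrite('pics/s2c.png',cv2.resize(cv2.imread('pics/s2.png')[60:340,180:480],None,fx=2,fy=2))
```

```text
top -0.2    -       -       -    0.21-0.25 0.20-0.58 0.21-0.58 0.57-0.58    -       -   
top -0.15    -       -       -       -    0.21-0.56 0.21-0.58 0.53-0.58    -       -   
top -0.1    -       -       -       -    0.51-0.55 0.47-0.56 0.53-0.56    -       -   
top -0.05 0.64-0.76 0.61-0.73 0.61-0.70 0.56-0.66 0.50-0.62 0.54-0.59 0.53-0.56    -       -   
top -0.0 0.71-0.76 0.68-0.73 0.64-0.70 0.61-0.66 0.58-0.63 0.56-0.59 0.53-0.56    -       -   
top 0.05 0.70-0.74 0.64-0.71 0.59-0.68 0.57-0.64 0.51-0.60 0.54-0.57 0.53-0.56    -       -   
top 0.1    -       -       -       -       -       -       -       -       -   
top 0.15    -       -       -       -       -       -       -       -       -   
top 0.2    -       -       -       -       -       -       -       -       -   
top 0.25    -       -       -       -       -       -       -       -       -   
scene -0.2    -       -       -       -    0.20-0.58 0.20-0.58 0.20-0.58 0.20-0.25    -   
scene -0.15    -       -       -       -    0.21-0.54 0.20-0.58 0.20-0.58 0.20-0.25    -   
scene -0.1    -       -       -       -       -    0.54-0.56 0.50-0.56    -       -   
scene -0.05    -    0.66-0.71 0.63-0.70 0.59-0.66 0.58-0.63 0.55-0.59 0.48-0.56    -       -   
scene -0.0 0.64-0.72 0.68-0.72 0.64-0.70 0.55-0.66 0.57-0.63 0.56-0.59 0.49-0.56    -       -   
scene 0.05 0.64-0.72 0.61-0.71 0.58-0.68 0.55-0.64 0.48-0.60 0.46-0.57 0.47-0.56    -       -   
scene 0.1    -       -       -       -       -       -       -       -       -   
scene 0.15    -       -       -       -       -       -       -       -       -   
scene 0.2    -       -       -       -       -       -       -       -       -   
scene 0.25    -       -       -       -       -       -       -       -       -
```

View pics/s2c.png

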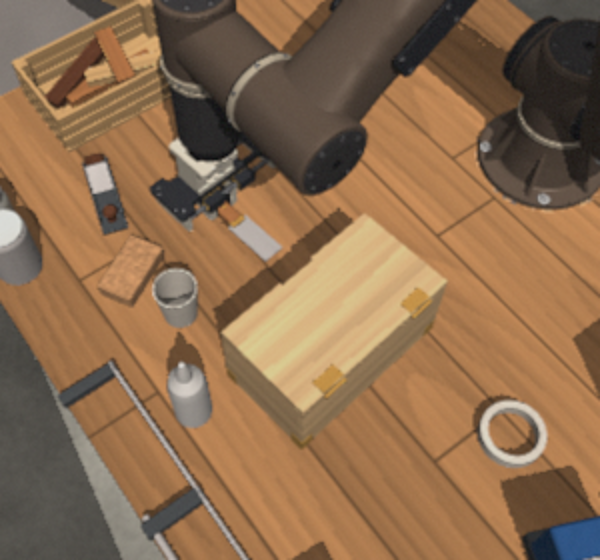

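```bash
python3 -m crank '[[[-1.2,0,0,0],[-1.8,0,0,0],[-2.2,0,0,0],[-2.6,0,0,0],[-3.0,0,0,0],[-3.0,0,0,0]]]'
```

```text
t: 5.95
eef_pos: [0.5799, -0.1039, 0.1344]
ee_rot: [-3.142, 0.0, -1.444]
force: [0.4, 0.5, -0.4]
width: 0.0236
gripper_force: 60.0
```

```bash
python3 -m crank '[[[0,0,-0.2,0],[-0.02,0,-0.66,0],[-0.12,0,-1.35,0],[-0.26,0,-1.92,0],[-0.46,0,-2.46,0],[-0.71,0,-2.98,0],[-1,0,-3.48,0],[-1.36,0,-3.92,0],[-1.76,0,-4.36,0],[-2.2,0,-4.74,0],[-2.2,0,-4.74,0]]]'
python3 - <<'E'
from h import *
p,P=cloud('scene','pics/s3.png')
cv2.imwrite('pics/s3c.png',cv2.resize(cv2.imread('pics/s3.png')[60:340,180:480],None,fx=2,fy=2))
E
```

```text
t: 7.32
eef_pos: [0.5736, -0.0488, 0.254]
ee_rot: [-3.139, 0.0, -1.444]
force: [0.0, -0.7, -1.4]
width: 0.0234
gripper_force: 60.0
```

View pics/s3c.png

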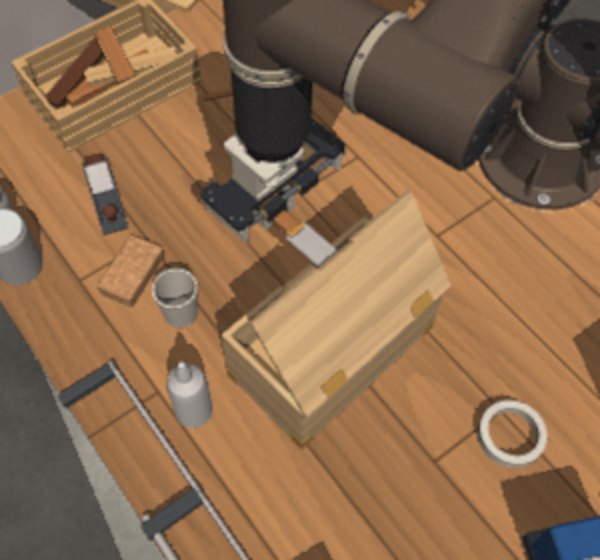

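```bash
python3 -m crank '[[[-0.47,0,-0.34,0],[-0.96,0,-0.62,0],[-1.5,0,-0.86,0],[-2.04,0,-0.9,0],[-2.6,0,-0.9,0],[-3.1,0,-0.9,0],[-3.5,0,-0.9,0],[-3.9,0,-0.9,0],[-4.3,0,-0.9,0],[-4.7,0,-0.9,0],[-5.1,0,-0.9,0],[-5.1,0,-0.9,0]]]'
python3 - <<'E'
from h import *
p,P=cloud('scene','pics/s4.png')
cv2.imwrite('pics/s4c.png',cv2.resize(cv2.imread('pics/s4.png')[60:340,180:480],None,fx=2,fy=2))
E
```

```text
t: 8.88
eef_pos: [0.5569, 0.0773, 0.2753]
ee_rot: [-3.142, 0.0, -1.444]
force: [0.4, -0.9, -0.8]
width: 0.0236
gripper_force: 60.0
```

View pics/s4c.png

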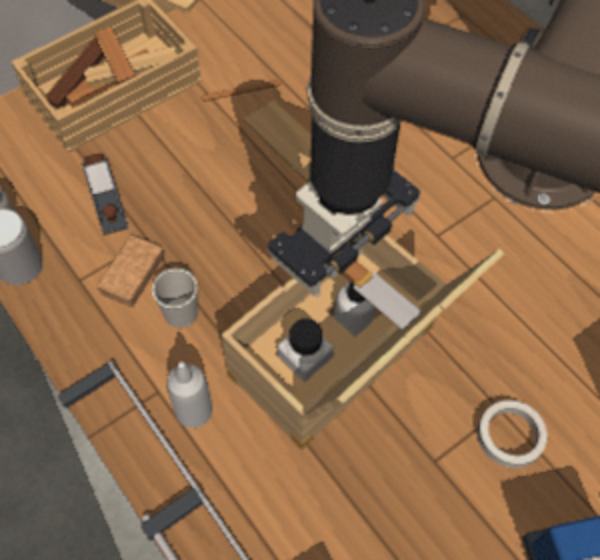

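```bash
python3 -m crank '[[[2,0,0,0],[4.4,0,0,0],[6.8,0.5,0,0],[9.2,1,0,0],[11.6,1.6,1.5,0],[14,1.6,4,0],[14,1.6,6.5,0],[14,1.6,8.8,0],[14,1.6,10.2,0],[14,1.6,10.7,0],[14,1.6,10.85,0],[14,1.6,10.85,0]]]' && python3 -m crank '[[[0,0,0,0],[0,0,0,0],[0,0,0,0],[0,0,-0.5,0],[0,0,-2.5,0],[0,0,-5,0]]]' 0.3
python3 - <<'E'
from h import *
s=arm.get_state();print(s['q'])
p,P=cloud('top','pics/t5.png')
for n in('cap','resin','knife'):
    m,sc=mask(n,'top')
    if m is None: print(n,None);continue
    Q=P[m];Q=Q[~np.isnan(Q[:,0])];z=Q[:,2]
    print(n,round(sc,2),len(Q),np.percentile(z,[5,50,95]).round(4),rect(Q[:,:2]))
    if n=='cap':
        T=Q[z>z.max()-.012];print(rect(T[:,:2]),np.median(T[:,2]),T[:,:2].mean(0))
cv2.imwrite('pics/t5c.png',cv2.resize(cv2.imread('pics/t5.png')[120:290,190:440],None,fx=3,fy=3))
E
```

```text
t: 10.42
eef_pos: [0.5629, -0.276, 0.0063]
ee_rot: [-3.138, -0.001, -1.444]
force: [-0.3, 0.2, -0.2]
width: 0.0233
gripper_force: 60.0
t: 11.18
eef_pos: [0.5603, -0.2756, 0.1301]
ee_rot: [3.139, 0.001, -1.445]
force: [2.1, -0.6, -0.3]
width: 0.0608
gripper_force: 0.0
[-1.44825064e-01  3.53239269e-01 -2.29523615e-01  2.62231945e-05
 -9.90658801e-01  2.70679594e-01]
cap 0.74 341 [0.1112 0.1355 0.1387] (array([610.8,  79. ]), array([47.1, 48.3]), 47.99)
(array([611.4,  78.7]), array([46.7, 46.5]), 46.94) 0.13589949380189648 [0.61119001 0.07914034]
resin 0.89 518 [0.0571 0.1068 0.1339] (array([501.9,  65.5]), array([61.2, 60.6]), 71.46)
knife 0.9 367 [0.0069 0.0124 0.0212] (array([ 544.3, -194.7]), array([ 47.7, 172.8]), 22.3)
```

View pics/t5c.png

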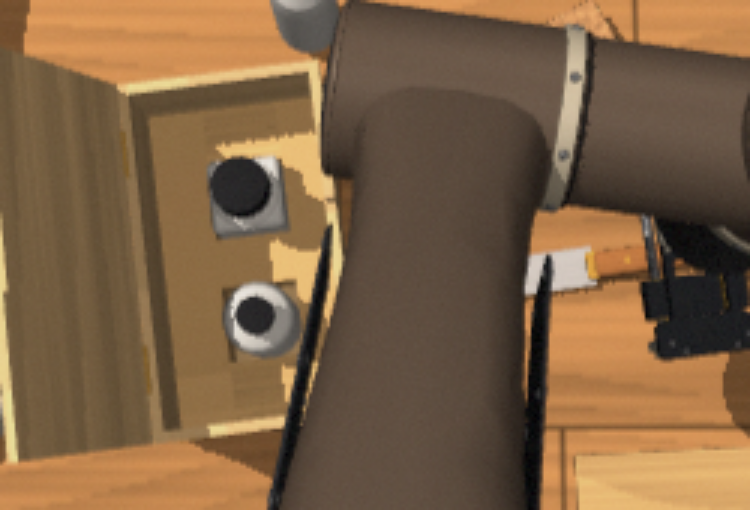

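```bash
python3 -m crank '[[[0,0,-2.4,0],[-1,-0.5,-4.8,0],[-3.2,-1.2,-5.6,1],[-5.6,-2,-5.6,2],[-8,-2.8,-5.6,3],[-10.4,-3.6,-5.6,4],[-12.8,-4.4,-5.6,5],[-15,-5,-5.6,6],[-15.9,-5,-5.6,6],[-15.9,-5,-5.6,6],[-15.9,-5,-5.6,6]]]' 0
python3 - <<'E'
from h import *
s=arm.get_state();print(s['eef_pos'],s['ee_rot'],s['q'])
for c in('wrist','scene'):
    p,P=cloud(c,f'pics/{c}6.png')
    m,sc=mask('cap',c)
    if m is None: print(c,None);continue
    Q=P[m];Q=Q[~np.isnan(Q[:,0])];z=Q[:,2];T=Q[(z>.130)&(z<.142)]
    print(c,round(sc,2),np.percentile(z,[5,50,95]).round(4),rect(T[:,:2]),np.median(T[:,2]),cv2.minEnclosingCircle((T[:,:2]*1000).astype(np.float32)))
m,sc=mask('knife','top') if arm.grab_frame('top') else 0
E
```

```text
t: 12.75
eef_pos: [0.635, 0.1335, 0.2687]
ee_rot: [3.141, -0.001, -1.969]
force: [-0.6, -0.7, -0.2]
width: 0.0876
gripper_force: 0.0
[0.63495301 0.13345983 0.26867389] [ 3.14090979e+00 -8.88933034e-04 -1.96856723e+00] [ 5.07274330e-01  2.94484481e-01  1.52218443e-02  1.24905856e-05
 -1.29265456e+00 -9.05048972e-01]
wrist 0.88 [0.1345 0.1364 0.1376] (array([612.2,  79. ]), array([48.8, 48.2]), 75.92) 0.13643017536179064 ((612.343505859375, 79.14897155761719), 24.714799880981445)
scene 0.55 [0.0341 0.1361 0.3016] (array([556.5,  78.7]), array([303.1, 169.1]), 7.01) 0.13812581772043475 ((560.2073974609375, 79.83716583251953), 168.01487731933594)
```

View pics/wrist6.png

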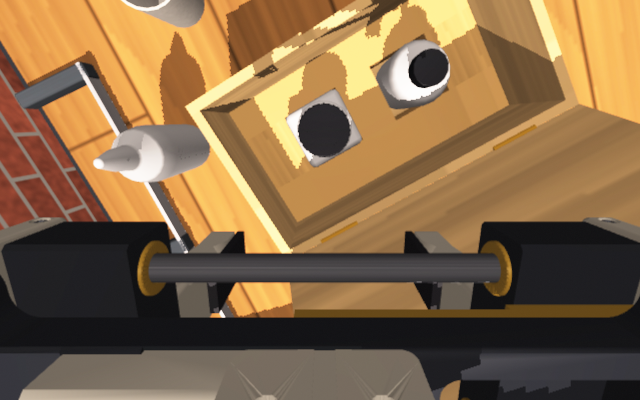

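```bash
python3 -m crank '[[[1.2,0,0,0],[2.36,0,0,0],[2.36,0,2,0],[2.36,0,4,0],[2.36,0,5.2,0],[2.36,0,6.1,0],[2.36,0,6.55,0],[2.36,0,6.55,0],[2.36,0,6.55,0]]]' 0 && python3 -m crank '[[[0,0,0,0],[0,0,0,0],[0,0,0,0],[0,0,0,0],[0,0,0,0],[0,0,0,0]]]' 1 50
```

```text
t: 14.18
eef_pos: [0.6131, 0.0799, 0.1065]
ee_rot: [-3.14, 0.001, -1.969]
force: [0.1, -0.0, 0.6]
width: 0.0878
gripper_force: 0.0
t: 14.92
eef_pos: [0.6128, 0.0799, 0.1054]
ee_rot: [-3.141, 0.0, -1.968]
force: [1.7, -0.9, 0.2]
width: 0.0478
gripper_force: 50.0
```

```bash
python3 -m crank '[[[0,0,0.06,0],[0,0,0.12,0],[0,0,0.16,0],[0,0,0.16,0],[0,0,0.16,0]]]'
```

```text
t: 15.55
eef_pos: [0.6129, 0.0799, 0.1026]
ee_rot: [-3.14, 0.0, -1.968]
force: [-1.7, -0.7, 8.8]
width: 0.0475
gripper_force: 50.0
```

```bash
python3 -m crank '[[[0,0,0.05,0],[0,0,0.05,0],[0,0,0.05,-1.2],[0,0,0.05,-2.6],[0,0,0.05,-4],[0,0,0.05,-5.4],[0,0,0.05,-6.8],[0,0,0.05,-8.2],[0,0,0.05,-9.6],[0,0,0.05,-11],[0,0,0.05,-12.6],[0,0,0.05,-12.6]]]'; python3 -c "
from h import *
s=arm.get_state();print(s['force'],s['moment'],s['q'])"
```

```text
t: 17.05
eef_pos: [0.6129, 0.0801, 0.1016]
ee_rot: [-3.14, -0.001, -0.866]
force: [-2.8, 0.5, 10.4]
width: 0.0477
gripper_force: 50.0
[-2.8380337   0.47367158 10.41132728] [-0.12710335  1.22251422  0.0835698 ] [ 4.45764998e-01  3.70028508e-01 -2.78850567e-01  6.44271925e-04
 -9.20434341e-01  2.58235917e-01]
```

```bash
python3 -m crank '[[[0,0,-0.2,0],[0,0,-0.4,0],[0,0,-0.6,0],[0,0,-0.6,0],[0,0,-0.6,0]]]'
python3 - <<'E'
from h import *
p,P=cloud('scene','pics/s7.png')
cv2.imwrite('pics/s7c.png',cv2.resize(cv2.imread('pics/s7.png')[150:300,260:420],None,fx=3.5,fy=3.5))
E
```

```text
t: 17.68
eef_pos: [0.6123, 0.0799, 0.1148]
ee_rot: [3.141, 0.0, -0.869]
force: [0.7, -0.3, -1.6]
width: 0.0477
gripper_force: 50.0
```

View pics/s7c.png

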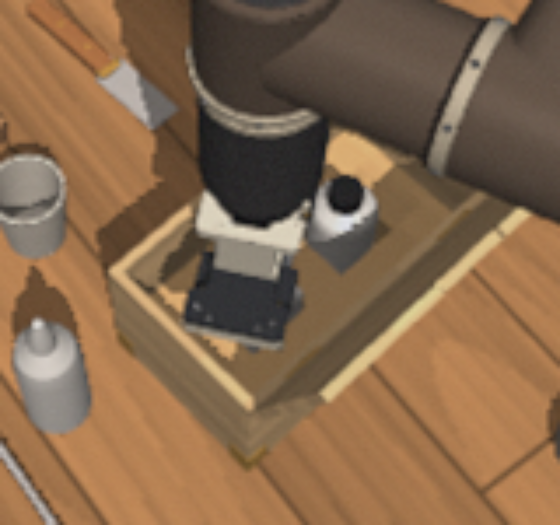

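```bash
python3 -m crank '[[[0,0,-0.5,0],[0,0,-1,0],[0,0,-1.5,0],[0,0,-2,0],[0,0,-2.5,0],[0,0,-3,0],[0,0,-3,0],[0,0,-3,0]]]'
python3 - <<'E'
from h import *
p,P=cloud('scene','pics/s8.png')
for n in('hardener','cap','knife','lid'):
  m,sc=mask(n,'scene')
  if m is not None:
    Q=P[m];Q=Q[~np.isnan(Q[:,0])];print(n,sc,np.percentile(Q[:,2],[2,50,98]),np.median(Q,0))
cv2.imwrite('pics/s8c.png',cv2.resize(cv2.imread('pics/s8.png')[130:300,260:420],None,fx=3.5,fy=3.5))
E
```

```text
t: 18.73
eef_pos: [0.6122, 0.0799, 0.1897]
ee_rot: [3.141, 0.0, -0.869]
force: [0.4, -0.0, -0.3]
width: 0.0476
gripper_force: 50.0
hardener 0.59 [0.05699651 0.08611736 0.25885568] [0.63435935 0.10291877 0.08611736]
cap 0.58 [0.00197851 0.05062457 0.08662563] [ 0.71431982 -0.13972828  0.05062457]
knife 0.73 [0.00317379 0.05060722 0.08614579] [ 0.71522645 -0.13963327  0.05060722]
lid 0.65 [0.14880996 0.25814567 0.30451843] [0.56670964 0.20970553 0.25814567]
```

View pics/s8c.png

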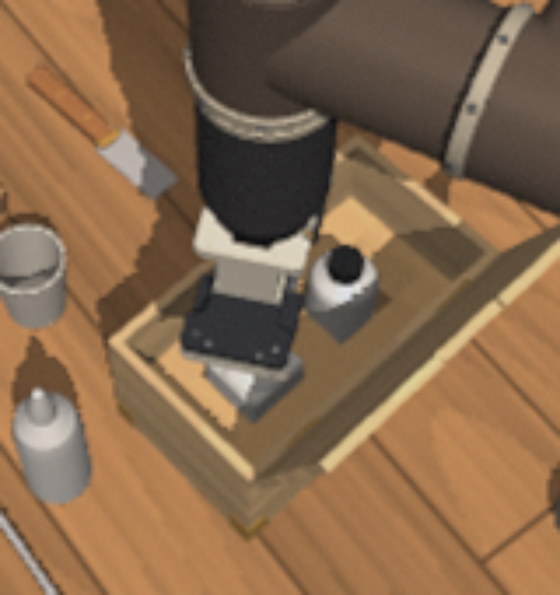

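```bash
python3 -c "
from station import arm
print(arm.job_done())"
```

```text
the job is handed in; nothing more can be done
None
```

The job is handed in at about 19 s: the lid is open past upright, the knife is back on the bench, and the cap is off and held about 84 mm above where it sat. The last picture shows the hardener standing in its pocket and nothing else in view disturbed; I was given no verdict.

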